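# Shim the rocking dial comparator

## Task

The dial comparator on the bench rocks because one of its four rubber feet is too short. Push the wedge shim along the bench under that foot until the rocking stops, so that the wedge carries its share and the other three feet still bear on the bench; then press down moderately (about 5 to 15 N), with a fingertip on the lug above that foot to prove that it no longer gives, and come away with the wedge left in place. Nothing may be picked up, and neither the comparator nor the other things may be shoved about.

Things in the scene. Friction and masses are not known exactly. Their poses are not given: they have to be found in the camera images.
- wedge: loose aluminium wedge shim, 110 mm long (x), 44 wide (y), 0.22 kg: flat underside, top sloping straight from 18 mm at the upright heel face (x = -55 mm) to 3 mm at the nose (x = +55 mm). Origin: centre of its underside. It starts with its nose 25 to 65 mm short of the short foot's centre, aimed at it within about 7 degrees and 8 mm. The slope is too shallow for it to slip out
- comparator: loose green dial comparator, 2.3 kg, on four rubber feet at x = +-88, y = +-64 mm. Base plate 160 x 100 mm, top at 48 mm; over each foot a round lug 34 mm across stands out (underside at 22, flat top at 40 mm). Column 250 mm high at x = 52, y = -20 mm; dial out to x = -45 mm, 200 mm up. Origin under its centre, about at bench level. The wedge starts on its -x side, nose to +x
- short_foot: short rubber foot at x = -88, y = +64 mm of the comparator, 24 mm across, domed below. Origin: lowest point of the dome, about 5.8 mm above the bench at the start: the wedge first touches it with its nose about 20 mm beyond the foot's centre. Then the rubber lets the load grow by 1 N per 4 mm of push (8 to 20 N on the hand); after some 30 mm another foot lifts off. About 15 mm past touch is good
- press_spot (a point): centre of the flat top of the lug above the short foot (40 mm up on the comparator): where to press. A disc 34 mm across, nothing above it
- foot_front_right: full-length rubber foot at x = -88 mm, y = -64 mm of the comparator; origin at the lowest point of its dome, on the bench. It is the first to lift off if the wedge is driven in too far
- parallel: straight square steel parallel bar 130 x 22 x 22 mm, level all over (not the wedge); origin under its centre, long along its x
- collar: steel shaft collar, a ring 48 mm across and 22 mm high; origin under its centre
- screwdriver: screwdriver lying on the bench, about 200 mm long; origin under its middle
- oilcan: oil can with a thin spout, 68 mm across, 140 mm high; origin under its centre
- brush: hand brush lying on the bench; origin under its middle
- wrench: wrench lying on the bench; origin under its middle
- jar: glass jar with a lid, 64 mm across, 85 mm high; origin under its centre
There are look-alikes about, which are no part of the job. What is meant by the wedge is not purple, and is the larger of those in its own colour.

How it is judged (in metres and radians):
On the way, in this order (a step that is already met when the one before it is completed fails the run):
1. the wedge is pushed under the short foot until it carries load without any press from above (contact force between wedge and short_foot above 0.8 N and contact force between the fingers and comparator below 0.5 N), for 0.2 s.
2. the lug above the short foot is pressed down with more than 4 N and the wedge takes it (contact force between the fingers and comparator above 4 N and contact force between wedge and short_foot above 2.5 N and horizontal distance between the grasp point and press_spot below 0.045 m), for 0.1 s.
At the end, for the whole second after the job is handed in: The wedge lies flat on the bench under the short foot and carries at least 0.8 N of it; the other feet still bear on the bench (the front right one, which would lift first, with at least 0.4 N); the comparator is upright (within 1.4 degrees) and all is at rest (contact force between wedge and short_foot above 0.8 N and contact force between foot_front_right and anything else above 0.4 N and angle between comparator's own z axis and vertical below 0.025 rad and angle between wedge's own z axis and vertical below 0.03 rad and height (world z) of wedge below 0.004 m and horizontal distance between wedge and short_foot below 0.05 m and linear speed of each of comparator, wedge below 0.01 m/s); the robot touches nothing.
It fails at once if the wedge is lifted off the bench or tipped up (height (world z) of wedge above 0.012 m or angle between wedge's own z axis and vertical above 0.2 rad).
It fails at once if the comparator is lifted, tipped or shoved more than 20 mm (height (world z) of comparator above 0.01 m or angle between comparator's own z axis and vertical above 0.12 rad or distance of comparator from where it was at the start of the episode above 0.02 m).
It fails at once if the comparator is pressed or struck with more than 45 N (contact force between the fingers and comparator above 45 N).
It fails at once if another thing is moved more than 30 mm (distance of any of parallel, collar, screwdriver, oilcan, brush, wrench, jar from where it was at the start of the episode above 0.03 m).
It also fails if it takes over 51 s, if anything falls off the work surface, if the arm or the gripper's body presses on something with over 40 N, if the wrist force passes 120 N, or if a joint passes its speed limit or range.

## Robot

A 6-joint arm with a two-finger parallel gripper is mounted at the origin on the work surface. World frame = base frame: x ahead of the robot, y to its left, z up, the work surface at z = 0. Lengths are in m, angles in degrees, forces in N, time in s.
With the tool pointing down it reaches from about 0.35 to 0.875 m from the base axis. Payload 4.2 kg.
Tool frame: the origin (TCP) lies midway between the tips of the shut fingers; the grasp point (between the pads) lies 19 mm behind it; z points along the fingers, y is the direction in which the jaws open and shut (so a half turn about z gives the same grasp; the last joint's range is limited). The gripper opens to 87 mm and grips with 3 to 60 N. Pads are 19 mm wide; open, the fingers measure 117 mm over their backs; the gripper's body (75 mm by 190 mm) begins 51 mm behind the grasp point.
Start: joints at [87.296, 22.042, 0.453, 0, -68.411, -14.817], TCP at [0.188, 0.596, 0.223] pointing down, gripper open.
Joint ranges: [-179.83, 179.83], [-69.29, 118.12], [-61.27, 80.66], [-181.25, 117.63], [-171.15, -9.14], [-177.46, 177.46]. Speed limits (degrees/s): [159.86, 159.86, 180, 180, 180, 180].

## Interface

Orientations are given as a 3x3 rotation matrix whose columns are the frame's x, y, z axes.
In Python, from station import sense, capture, get_calibration, finish_job, spot_in, spot_point gives the robot as it stands.
- The arm moves only by the shell command python3 -m inch 'ROWS'. ROWS is JSON, a list of rows, each an object with "fingers": the finger opening in cm, from 0 to 8.7; "delta_pos": the shift along the tool's x, y, z in cm, a list of three; "spin": the turn about the tool's z in degrees. In form: [{"fingers": fingers, "delta_pos": [dx, dy, dz], "spin": spin}, ...]. A call has 1 to 20 rows; each row is the pose to reach, as a shift and turn from the pose commanded when the call began, along the tool's axes at that moment; what a row does not reach only later rows make up. A row lasts 1/10 s, in which the tool goes at most 50 mm and 8.59 degrees, less where a joint would pass 70% of its speed; a pose out of reach is approached as far as the arm can. A call with a gripper value outside its range is refused whole. The fingers move at their own pace and stop on an object; the grip force is fixed at half the most. Time passes only in rows, so rows that repeat a pose let the fingers close. It gives the time, the measured TCP pose, the force and the opening at its end, in the units of the state.
- sense(): the state, without advancing time (a new reading comes with each control period).
- capture(name): name is "scene" or "top"; returns the picture (480x640x3 uint8, red, green, blue); there is no depth.
- get_calibration(name): a dict with "K" (3x3 intrinsics, pixels), "T" (4x4, takes a point from camera to world coordinates). Camera axes: x right, y up, looking along -z (the intrinsics and any distortion apply to the point x, -y, -z); pixel columns grow to the right and rows downward; lengths in m; the calibration is good to about 2 mm. A picture is of the moment at which its call begins. get_calibration takes no time and is no camera call.
- finish_job(): hands the job in, once; it reports no verdict.
Trained networks look in the newest picture that a camera, given by its name, has taken for a name from the list of things; names that differ only in an ending like _2 or _b are one class to them, and where a whole thing is asked for, a point or a joint stands for the part that bears it (a point fixed in the world has none). Each returns a list of dicts, best first, with "conf" (0 to 1); they miss things now and then, are a little off and sometimes report something else, mostly with a low value. They report only what shows in the picture. A call takes as long as a camera call. They do not tell look-alikes from the thing itself.
- spot_in(camera, target): "extent" ([left, top, right, bottom] as shares, 0 to 1, of the picture: columns of its width, rows of its height, round what is visible of it).
- spot_point(camera, target): "location" ([column, row] as shares, 0 to 1, of the picture: columns of its width, rows of its height: a listed point, or the origin of a listed thing).
The state is a dict: "time_s": time; "joints": joint angles; "joint_velocities": joint speeds; "effort": joint torques, N m; "tcp_pos": TCP position; "ee_rot": TCP orientation; "wrist_force": force on the tool from outside, world axes, zero at the start; "moment": the same for the moment, N m; "gripper_width": opening from 0.0 (shut) to 1.0 (fully open).
Only numpy, scipy, OpenCV 4.12 (cv2) and the standard library are available. Lean on these libraries where they do the work, as an engineer would, in place of code of your own. Each camera call takes 0.05 s, during which the arm holds its last target.

## Working session

There is one attempt and no reset: what is moved stays moved. The work goes in short steps, Python scripts to look and compute and a shell command to move; the robot and the scene stay as the last step left them, time stands still between calls to the robot, and variables do not carry over. Pictures are saved under pics/ and viewed, and the job is handed in when it is done.

```bash
ls; mkdir -p pics; python3 - <<'E'
from station import *
import cv2,numpy as np
for n in("scene","top"):
    im=capture(n); cv2.imwrite(f"pics/{n}0.png",im[:,:,::-1])
    c=get_calibration(n); print(n,np.round(c["K"],1).tolist(),np.round(c["T"],4).tolist(),c.keys())
    for t in("wedge","comparator","short_foot","press_spot","foot_front_right"):
        for f in (spot_in,spot_point):
            try:
                for d in f(n,t)[:4]:
                    v=d.get("extent") or d.get("location")
                    print(t,round(d["conf"],2),[round(a*(640,480)[i%2]) for i,a in enumerate(v)])
            except Exception as e: print(t,e)
s=sense();print(s)
E
```

```text
pics
scene [[557.5, 0.0, 314.1], [0.0, 557.5, 247.7], [0.0, 0.0, 1.0]] [[-0.7921, -0.3924, 0.4675, 1.1164], [0.61, -0.5361, 0.5836, 0.7369], [0.0216, 0.7474, 0.664, 0.8939], [0.0, 0.0, 0.0, 1.0]] dict_keys(['K', 'T'])
wedge 0.94 [409, 257, 466, 282]
wedge 0.82 [380, 293, 418, 304]
wedge 0.62 [318, 263, 370, 297]
wedge 0.36 [288, 235, 339, 265]
wedge 0.82 [344, 284]
wedge 0.82 [434, 268]
wedge 0.62 [395, 301]
comparator 0.79 [196, 199, 307, 330]
comparator 0.66 [249, 292]
comparator 0.64 [340, 320]
short_foot 0.72 [253, 293]
press_spot 0.72 [197, 198, 306, 330]
press_spot 0.67 [310, 355, 346, 406]
press_spot 0.48 [448, 310, 479, 392]
press_spot 0.72 [297, 286]
foot_front_right 0.63 [415, 345, 453, 410]
top [[479.2, 0.0, 326.3], [0.0, 479.2, 239.9], [0.0, 0.0, 1.0]] [[0.0025, 0.9775, -0.2108, 0.2547], [-1.0, 0.004, 0.0065, 0.0106], [0.0072, 0.2107, 0.9775, 1.2411], [0.0, 0.0, 0.0, 1.0]] dict_keys(['K', 'T'])
wedge 0.93 [238, 255, 261, 285]
wedge 0.74 [285, 224, 308, 268]
wedge 0.7 [240, 301, 275, 344]
wedge 0.83 [295, 246]
wedge 0.81 [253, 265]
comparator 0.8 [297, 116, 370, 214]
compa
[... 305 characters left out ...]
1.26385559e-03,
       -6.84113826e+01, -1.48163735e+01]), 'joint_velocities': array([-0.02895542, -0.16062318,  0.05058942, -0.08274846, -0.0163312 ,
       -0.01934182]), 'effort': array([-8.48943000e-04, -3.90480888e+01,  1.87625313e+01,  4.22428161e+00,
        1.54120638e-02, -2.70516000e-05]), 'tcp_pos': array([0.18811615, 0.59599253, 0.22257252]), 'ee_rot': array([[ 9.53620498e-01, -3.01011538e-01,  2.15143953e-05],
       [-3.01011538e-01, -9.53620498e-01,  2.07730423e-05],
       [ 1.42636429e-05, -2.62856801e-05, -1.00000000e+00]]), 'wrist_force': array([0.52723135, 0.36974067, 0.75129269]), 'moment': array([0.07281725, 0.00916896, 0.0001861 ]), 'gripper_width': 1.0042620574829146}
```

View pics/scene0.png

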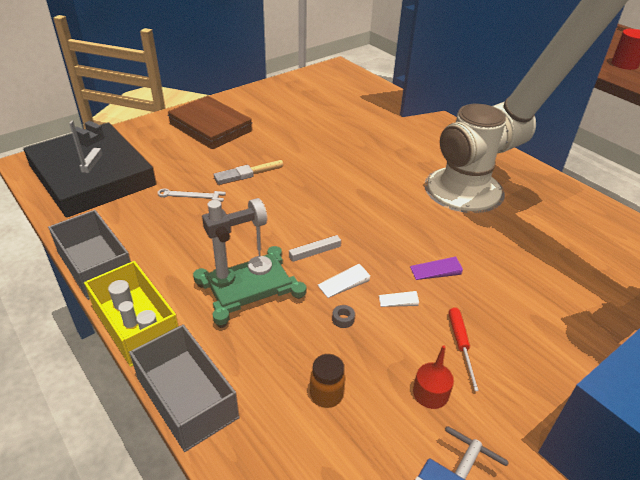

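View pics/top0.png

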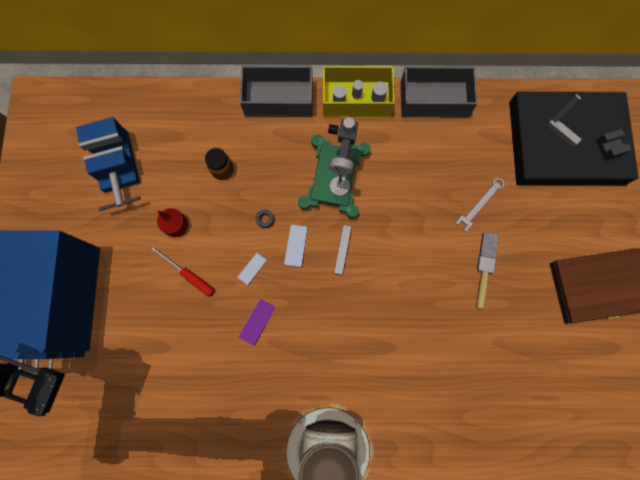

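Top view candidates for the wedge: large white one (296,245), small white one (252,269), purple one (257,322), and the parallel bar (343,250). By the description (not purple, larger of its colour) it is the one at (296,245). I'll check it in a close crop.

```bash
python3 - <<'E'
import cv2,numpy as np
a=cv2.imread("pics/top0.png")[130:290,225:385]; b=cv2.imread("pics/scene0.png")[240:330,270:430]
cv2.imwrite("pics/c_top.png",cv2.resize(a,None,fx=3.7,fy=3.7,interpolation=cv2.INTER_CUBIC))
cv2.imwrite("pics/c_scene.png",cv2.resize(b,None,fx=5,fy=5,interpolation=cv2.INTER_CUBIC))
E
```

```text
(no output)
```

View pics/c_top.png

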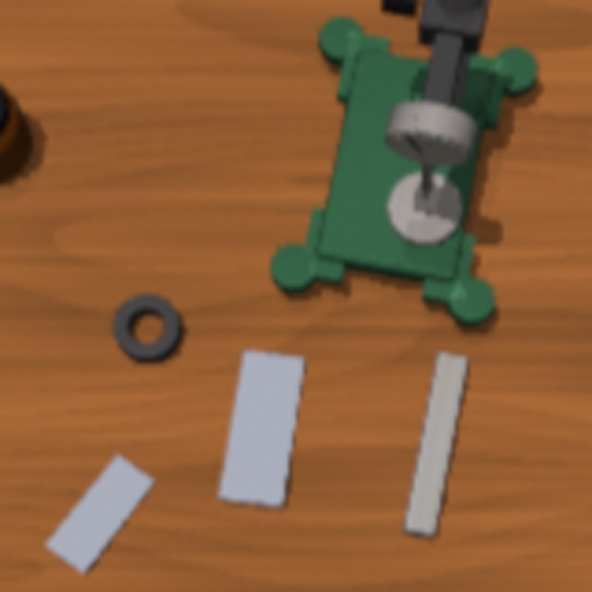

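View pics/c_scene.png

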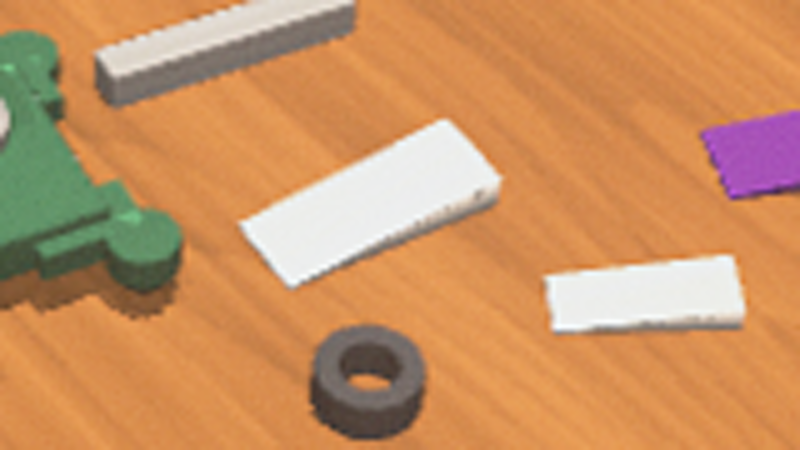

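The large white wedge slopes from its heel (bottom in the top view) to the nose that faces the comparator, so it is the right one. Its corners and the lug centres read off the crops go into a fit.

```bash
cat > h.py <<'E'
import numpy as np, cv2
from scipy.optimize import least_squares
from station import get_calibration
def proj(cam,P):
    c=get_calibration(cam);K=np.array(c["K"]);T=np.array(c["T"])
    p=(np.asarray(P)-T[:3,3])@T[:3,:3]; p=p*[1,-1,-1]; q=p@K.T
    return q[:,:2]/q[:,2:]
def tf(s,pts):
    c,n=np.cos(s[2]),np.sin(s[2]);pts=np.asarray(pts,float)
    return np.c_[s[0]+c*pts[:,0]-n*pts[:,1],s[1]+n*pts[:,0]+c*pts[:,1],pts[:,2]]
def fit(model,obs,s0):  # obs {cam:(idx,pix)}
    f=lambda s:np.concatenate([(proj(c,tf(s,np.asarray(model)[i]))-p).ravel() for c,(i,p) in obs.items()])
    r=least_squares(f,s0); return r.x,np.round(r.fun.reshape(-1,2),1).tolist()
W=np.array([[55,22,3],[55,-22,3],[-55,-22,18],[-55,22,18]])/1000
L=np.array([[-88,64,40],[-88,-64,40],[88,-64,40],[88,64,40]])/1000
up=lambda p,f,o:(np.array(p)+.5)/f-.5+np.array(o)
E
python3 - <<'E'
from h import *
wt=up([(245,351),(304,357),(284,507),(219,497)],3.7,(225,130))
ws=up([(292,287),(241,228),(447,119),(500,180)],5,(270,240))
lt=up([(293,268),(472,300),(515,70),(342,41)],3.7,(225,130))
ls=up([(145,235)],5,(270,240))
for nm,M,o in(("wedge",W,{"top":([0,1,2,3],wt),"scene":([0,1,2,3],ws)}),("comp",L,{"top":([0,1,2,3],lt),"scene":([0],ls)})):
  for k in (list(o),["top"],["scene"]):
    if nm=="comp" and k==["scene"]: continue
    s,r=fit(M,{c:o[c] for c in k},[0.55,0.07,0]); print(nm,k,np.round(s[:2],4),np.degrees(s[2]).round(2),r)
  o1=o; s,_=fit(M,o,[.55,.07,0])
  if nm=="wedge": w=s
  else: c=s
print("foot",tf(c,[[-.088,.064,0]])[0])
f=tf(c,[[-.088,.064,0]])[0][:2]-w[:2]; R=np.array([[np.cos(w[2]),np.sin(w[2])],[-np.sin(w[2]),np.cos(w[2])]])
print("foot in wedge",R@f*1000)
print("heel",tf(w,[[-.055,0,0],[.055,0,0]]))
E
```

```text
wedge ['top', 'scene'] [0.5064 0.0843] -7.08 [[-0.9, -0.2], [-0.5, 0.2], [-1.0, -0.6], [-0.3, -0.0], [-0.3, -0.4], [-0.4, -1.1], [-0.4, -0.5], [-0.0, -1.1]]
wedge ['top'] [0.506  0.0824] -7.13 [[-0.2, -0.0], [0.2, 0.4], [-0.3, -0.4], [0.4, 0.1]]
wedge ['scene'] [0.5074 0.0865] -7.12 [[-0.1, 0.4], [-0.1, -0.3], [-0.1, 0.2], [0.3, -0.3]]
comp ['top', 'scene'] [ 0.6896 -0.0173] -11.08 [[-0.3, -0.5], [-0.5, 0.2], [-0.0, 0.1], [-0.2, -0.8], [0.1, -1.5]]
comp ['top'] [ 0.689 -0.018] -10.6 [[0.2, 0.0], [0.1, 0.3], [-0.0, 0.1], [-0.2, -0.5]]
foot [0.61555666 0.0623778  0.        ]
foot in wedge [111.05889643  -8.2692367 ]
heel [[0.45178336 0.09105259 0.        ]
 [0.56094453 0.07749386 0.        ]]
```

```bash
cat >> h.py <<'E'
from station import sense
def delta(target,yaw_deg=None):
    s=sense();R=np.array(s["ee_rot"]);d=R.T@(np.array(target)-s["tcp_pos"])*100
    y=np.degrees(np.arctan2(R[1,0],R[0,0]))
    print("tcp",np.round(s["tcp_pos"],4),"yaw",y.round(2),"F",np.round(s["wrist_force"],2),"t",s["time_s"],"g",round(float(s["gripper_width"]),3))
    print("delta cm",d.round(2),"spin",None if yaw_deg is None else round(-(yaw_deg-y),2))
def ground(cam,uv,z=0):
    c=get_calibration(cam);K=np.array(c["K"]);T=np.array(c["T"])
    d=np.linalg.inv(K)@[uv[0],uv[1],1];d=T[:3,:3]@(d*[1,-1,-1]);o=T[:3,3]
    return o+d*(z-o[2])/d[2]
E
python3 - <<'E'
from h import *
for p in((275,306),(266,300),(266,258),(251,285),(268,308)):print(p,ground("top",p).round(3))
delta([.4175,.098,.20],-11.4)
E
```

```text
(275, 306) [0.348 0.134 0.   ]
(266, 300) [0.363 0.157 0.   ]
(266, 258) [0.473 0.161 0.   ]
(251, 285) [0.402 0.197 0.   ]
(268, 308) [0.343 0.152 0.   ]
tcp [0.1881 0.596  0.2226] yaw -17.52 F [0.53 0.37 0.75] t 1.1 g 1.004
delta cm [36.86 40.58  2.26] spin -6.12
```

```bash
python3 -m inch '[{"fingers":1.2,"delta_pos":[3.5,4,0],"spin":-1},{"fingers":1.2,"delta_pos":[7,7.5,0],"spin":-2},{"fingers":1.2,"delta_pos":[10,11,0],"spin":-3},{"fingers":1.2,"delta_pos":[13.5,14.5,0.5],"spin":-4},{"fingers":1.2,"delta_pos":[17,18,0.5],"spin":-5},{"fingers":1.2,"delta_pos":[20,22,1],"spin":-6.1},{"fingers":1.2,"delta_pos":[23.5,26,1],"spin":-6.1},{"fingers":1.2,"delta_pos":[27,30,1.5],"spin":-6.1},{"fingers":1.2,"delta_pos":[30,33.5,2],"spin":-6.1},{"fingers":1.2,"delta_pos":[33,37,2.2],"spin":-6.1},{"fingers":1.2,"delta_pos":[35.5,39,2.2],"spin":-6.1},{"fingers":1.2,"delta_pos":[36.9,40.6,2.2],"spin":-6.1},{"fingers":1.2,"delta_pos":[36.9,40.6,2.2],"spin":-6.1},{"fingers":1.2,"delta_pos":[36.9,40.6,2.2],"spin":-6.1},{"fingers":1.2,"delta_pos":[36.9,40.6,2.2],"spin":-6.1},{"fingers":1.2,"delta_pos":[36.9,40.6,2.2],"spin":-6.1}]'
python3 -c "
from h import *
delta([.4175,.098,.006],-11.4)"
```

```text
time_s: 2.7
tcp_pos: [0.4175, 0.0986, 0.2007]
ee_rot: [[0.981, -0.196, 0.0], [-0.196, -0.981, 0.0], [0.0, -0.0, -1.0]]
wrist_force: [-0.4, 0.5, -0.4]
gripper_width: 0.138
tcp [0.4175 0.0986 0.2007] yaw -11.33 F [-0.44  0.54 -0.44] t 2.7 g 0.138
delta cm [ 0.    0.06 19.47] spin 0.07
```

```bash
python3 -m inch '[{"fingers":1.2,"delta_pos":[0,0,4],"spin":0},{"fingers":1.2,"delta_pos":[0,0,8],"spin":0},{"fingers":1.2,"delta_pos":[0,0,12],"spin":0},{"fingers":1.2,"delta_pos":[0,0,15],"spin":0},{"fingers":1.2,"delta_pos":[0,0,17],"spin":0},{"fingers":1.2,"delta_pos":[0,0,18.5],"spin":0},{"fingers":1.2,"delta_pos":[0,0,19.2],"spin":0},{"fingers":1.2,"delta_pos":[0,0,19.4],"spin":0},{"fingers":1.2,"delta_pos":[0,0,19.4],"spin":0},{"fingers":1.2,"delta_pos":[0,0,19.4],"spin":0}]'
python3 - <<'E'
from h import *
from station import capture
for n,(x,y,w,h),f in(("top",(225,130,160,160),3.7),("scene",(270,220,200,120),4)):
    im=capture(n)[:,:,::-1]; cv2.imwrite(f"pics/{n}1.png",cv2.resize(im[y:y+h,x:x+w],None,fx=f,fy=f,interpolation=cv2.INTER_CUBIC))
delta([.4175,.098,.006])
E
```

```text
time_s: 3.7
tcp_pos: [0.4183, 0.0983, 0.0073]
ee_rot: [[0.98, -0.198, 0.002], [-0.198, -0.98, 0.001], [0.001, -0.001, -1.0]]
wrist_force: [0.4, 0.5, 0.1]
gripper_width: 0.142
tcp [0.4183 0.0981 0.0073] yaw -11.41 F [-0.01 -0.3  -0.19] t 3.8 g 0.137
delta cm [-0.07  0.03  0.13] spin None
```

View pics/scene1.png

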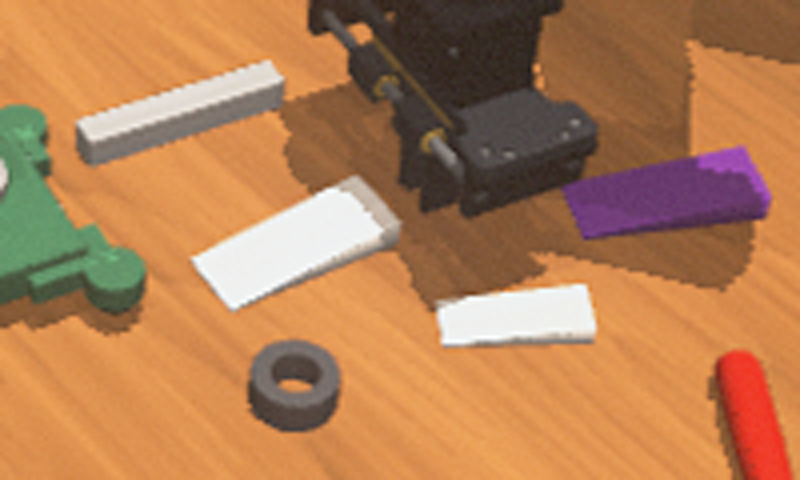

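View pics/top1.png

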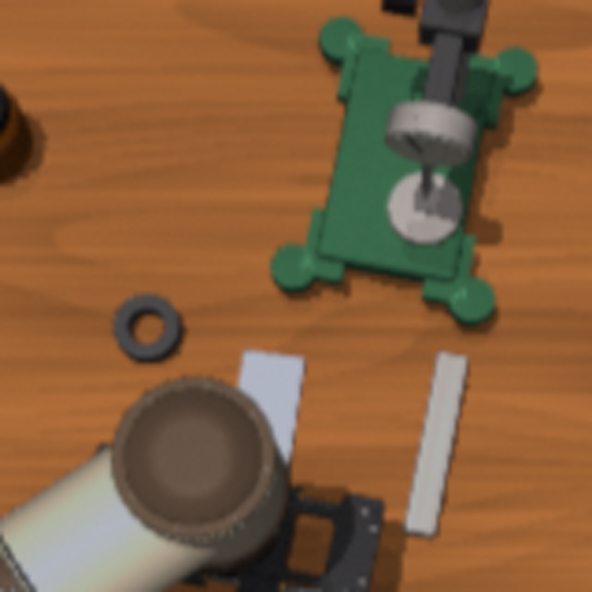

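The scene view shows the fingers behind the heel (430,190), with the collar and parallel clear of them. Now the first gentle push.

```bash
python3 -m inch '[{"fingers":1.2,"delta_pos":[0.4,0,0.1],"spin":0},{"fingers":1.2,"delta_pos":[0.9,0,0.1],"spin":0},{"fingers":1.2,"delta_pos":[1.4,0,0.1],"spin":0},{"fingers":1.2,"delta_pos":[1.8,0,0.1],"spin":0},{"fingers":1.2,"delta_pos":[2.1,0,0.1],"spin":0},{"fingers":1.2,"delta_pos":[2.3,0,0.1],"spin":0},{"fingers":1.2,"delta_pos":[2.5,0,0.1],"spin":0},{"fingers":1.2,"delta_pos":[2.7,0,0.1],"spin":0},{"fingers":1.2,"delta_pos":[2.9,0,0.1],"spin":0},{"fingers":1.2,"delta_pos":[3.1,0,0.1],"spin":0},{"fingers":1.2,"delta_pos":[3.3,0,0.1],"spin":0},{"fingers":1.2,"delta_pos":[3.5,0,0.1],"spin":0},{"fingers":1.2,"delta_pos":[3.7,0,0.1],"spin":0},{"fingers":1.2,"delta_pos":[3.9,0,0.1],"spin":0},{"fingers":1.2,"delta_pos":[4.1,0,0.1],"spin":0},{"fingers":1.2,"delta_pos":[4.3,0,0.1],"spin":0},{"fingers":1.2,"delta_pos":[4.5,0,0.1],"spin":0},{"fingers":1.2,"delta_pos":[4.5,0,0.1],"spin":0}]'
python3 - <<'E'
from h import *
from station import capture
for n,(x,y,w,h),f in(("top",(225,130,160,160),3.7),("scene",(270,240,160,90),5)):
    im=capture(n)[:,:,::-1]; cv2.imwrite(f"pics/{n}2.png",cv2.resize(im[y:y+h,x:x+w],None,fx=f,fy=f,interpolation=cv2.INTER_CUBIC))
delta([.4175,.098,.006])
E
```

```text
time_s: 5.6
tcp_pos: [0.4623, 0.0888, 0.0056]
ee_rot: [[0.98, -0.198, 0.0], [-0.198, -0.98, 0.0], [0.0, -0.0, -1.0]]
wrist_force: [-0.2, -0.3, -1.2]
gripper_width: 0.135
tcp [0.4623 0.0889 0.0057] yaw -11.42 F [0.11 0.99 0.78] t 5.7 g 0.135
delta cm [-4.57  0.   -0.03] spin None
```

View pics/scene2.png

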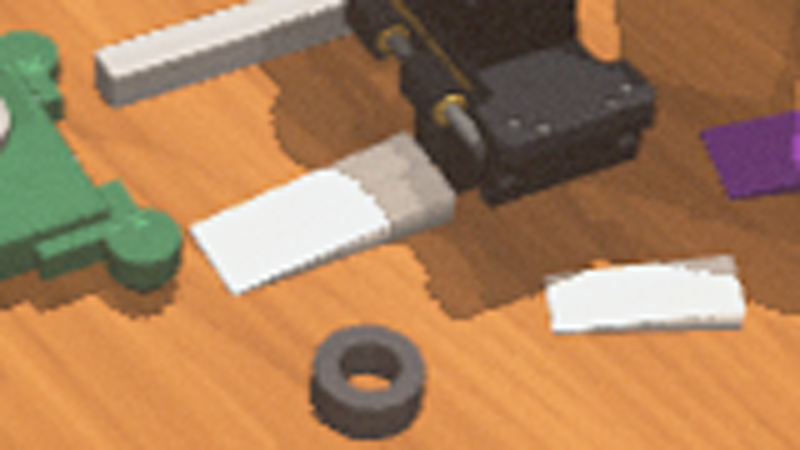

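View pics/top2.png

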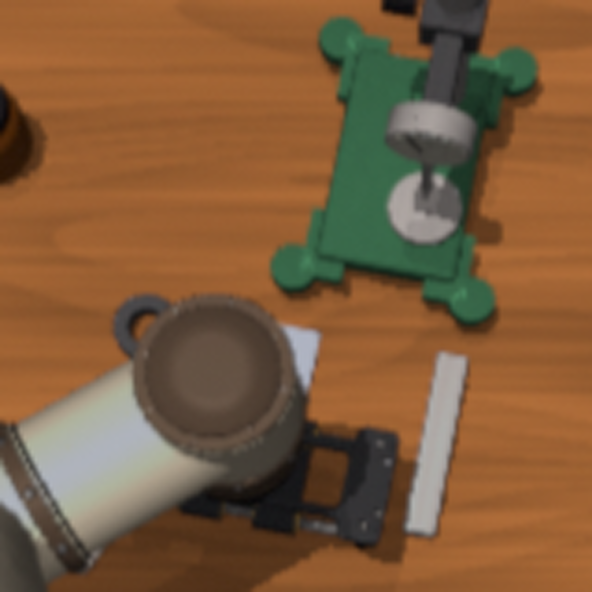

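```bash
python3 - <<'E'
from h import *
ws=up([(237,294),(191,229),(406,132),(454,195)],5,(270,240))
w,r=fit(W,{"scene":([0,1,2,3],ws)},[.55,.07,0]);print(w[:2].round(4),np.degrees(w[2]).round(2),r)
f1=ground("scene",up((145,235),5,(270,240)),.04);print("lug scene",f1,"top",ground("top",up((293,268),3.7,(225,130)),.04))
R=np.array([[np.cos(w[2]),np.sin(w[2])],[-np.sin(w[2]),np.cos(w[2])]])
for f in (f1[:2],np.array([.6156,.0624])): print("foot in wedge mm",R@(f-w[:2])*1000)
print("heel",tf(w,[[-.055,0,0]])); delta([.4175,.098,.006])
E
```

```text
[0.5285 0.0781] -10.72 [[-0.3, 0.1], [-0.1, 0.1], [0.1, 0.0], [0.3, -0.3]]
lug scene [0.61839389 0.06592239 0.04      ] top [0.61433857 0.06151116 0.04      ]
foot in wedge mm [90.62495549  4.73802162]
foot in wedge mm [88.53512571  0.75736348]
heel [[0.47442963 0.08835827 0.        ]]
tcp [0.4623 0.0889 0.0057] yaw -11.42 F [0.11 0.99 0.78] t 5.7 g 0.135
delta cm [-4.57  0.   -0.03] spin None
```

```bash
python3 -m inch '[{"fingers":1.2,"delta_pos":[0.3,0,0],"spin":0},{"fingers":1.2,"delta_pos":[0.6,0,0],"spin":0},{"fingers":1.2,"delta_pos":[0.9,0,0],"spin":0},{"fingers":1.2,"delta_pos":[1.2,0,0],"spin":0},{"fingers":1.2,"delta_pos":[1.5,0,0],"spin":0},{"fingers":1.2,"delta_pos":[1.8,0,0],"spin":0},{"fingers":1.2,"delta_pos":[2.1,0,0],"spin":0},{"fingers":1.2,"delta_pos":[2.4,0,0],"spin":0},{"fingers":1.2,"delta_pos":[2.7,0,0],"spin":0},{"fingers":1.2,"delta_pos":[3,0,0],"spin":0},{"fingers":1.2,"delta_pos":[3.3,0,0],"spin":0},{"fingers":1.2,"delta_pos":[3.6,0,0],"spin":0},{"fingers":1.2,"delta_pos":[3.8,0,0],"spin":0},{"fingers":1.2,"delta_pos":[4,0,0],"spin":0},{"fingers":1.2,"delta_pos":[4.2,0,0],"spin":0},{"fingers":1.2,"delta_pos":[4.2,0,0],"spin":0}]'
python3 - <<'E'
from h import *
from station import capture
for n,(x,y,w,h),f in(("scene",(270,240,160,90),5),):
    im=capture(n)[:,:,::-1]; cv2.imwrite(f"pics/{n}3.png",cv2.resize(im[y:y+h,x:x+w],None,fx=f,fy=f,interpolation=cv2.INTER_CUBIC))
delta([.4175,.098,.006])
E
```

```text
time_s: 7.3
tcp_pos: [0.5037, 0.0805, 0.0055]
ee_rot: [[0.98, -0.198, 0.001], [-0.198, -0.98, 0.0], [0.001, -0.0, -1.0]]
wrist_force: [-1.6, -0.3, 0.2]
gripper_width: 0.136
tcp [0.5036 0.0805 0.0055] yaw -11.42 F [-0.77 -0.88  0.31] t 7.35 g 0.143
delta cm [-8.79 -0.01 -0.06] spin None
```

View pics/scene3.png

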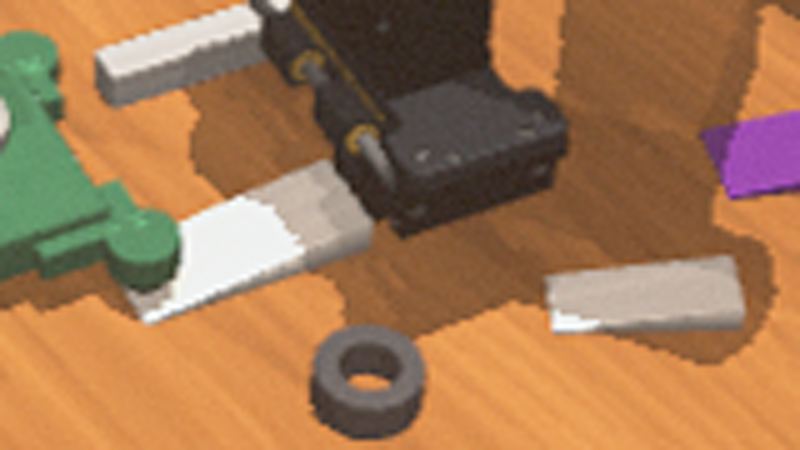

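The nose is now under the lug: left nose corner at about (300,304) in the full picture, heel top corners at about (336,272) and (344,285).

```bash
python3 - <<'E'
from h import *
ws=up([(149,323),(331,159),(371,224)],5,(270,240))
w,r=fit(W,{"scene":([0,2,3],ws)},[.55,.07,0]);print(w[:2].round(4),np.degrees(w[2]).round(2),r)
R=np.array([[np.cos(w[2]),np.sin(w[2])],[-np.sin(w[2]),np.cos(w[2])]])
for f in ([.6184,.0659],[.6156,.0624]): print("foot in wedge mm",R@(f-w[:2])*1000)
E
```

```text
[0.5689 0.0699] -11.99 [[-0.3, -0.1], [-0.4, 0.2], [0.7, -0.2]]
foot in wedge mm [49.22274412  6.32078647]
foot in wedge mm [47.21067486  2.31559268]
```

```bash
python3 -m inch '[{"fingers":1.2,"delta_pos":[0.3,0,0],"spin":0},{"fingers":1.2,"delta_pos":[0.6,0,0],"spin":0},{"fingers":1.2,"delta_pos":[0.8,0,0],"spin":0},{"fingers":1.2,"delta_pos":[1.0,0,0],"spin":0},{"fingers":1.2,"delta_pos":[1.0,0,0],"spin":0}]'|grep -E "pos|force"
for i in 1 2; do python3 -c "
from h import *
delta([.4175,.098,.006])"; done
python3 -m inch '[{"fingers":1.2,"delta_pos":[0.15,0,0],"spin":0},{"fingers":1.2,"delta_pos":[0.3,0,0],"spin":0}]'|grep -E "pos|force"
python3 -m inch '[{"fingers":1.2,"delta_pos":[0.15,0,0],"spin":0},{"fingers":1.2,"delta_pos":[0.3,0,0],"spin":0}]'|grep -E "pos|force"
python3 -m inch '[{"fingers":1.2,"delta_pos":[0.15,0,0],"spin":0},{"fingers":1.2,"delta_pos":[0.3,0,0],"spin":0}]'|grep -E "pos|force"
```

```text
tcp_pos: [0.5135, 0.0786, 0.0055]
wrist_force: [-0.7, -0.6, -1.1]
tcp [0.5135 0.0786 0.0055] yaw -11.42 F [-0.73 -0.62 -1.1 ] t 7.85 g 0.14
delta cm [-9.79 -0.   -0.06] spin None
tcp [0.5135 0.0786 0.0055] yaw -11.42 F [-0.73 -0.62 -1.1 ] t 7.85 g 0.14
delta cm [-9.79 -0.   -0.06] spin None
tcp_pos: [0.5157, 0.0779, 0.0055]
wrist_force: [-2.0, -1.3, 0.7]
tcp_pos: [0.5185, 0.0772, 0.0055]
wrist_force: [-3.4, 1.0, 2.3]
tcp_pos: [0.5208, 0.0765, 0.0055]
wrist_force: [-5.2, 1.8, 4.8]
```

```bash
python3 -m inch '[{"fingers":1.2,"delta_pos":[0.1,0,0],"spin":0},{"fingers":1.2,"delta_pos":[0.2,0,0],"spin":0},{"fingers":1.2,"delta_pos":[0.3,0,0],"spin":0},{"fingers":1.2,"delta_pos":[0.4,0,0],"spin":0},{"fingers":1.2,"delta_pos":[0.4,0,0],"spin":0}]'|grep -E "pos|force"
python3 -m inch '[{"fingers":1.2,"delta_pos":[0.1,0,0],"spin":0},{"fingers":1.2,"delta_pos":[0.2,0,0],"spin":0},{"fingers":1.2,"delta_pos":[0.3,0,0],"spin":0},{"fingers":1.2,"delta_pos":[0.4,0,0],"spin":0},{"fingers":1.2,"delta_pos":[0.4,0,0],"spin":0}]'|grep -E "pos|force"
python3 - <<'E'
from h import *
from station import capture
for n,(x,y,w,h),f in(("scene",(180,180,240,160),3.3),):
    im=capture(n)[:,:,::-1]; cv2.imwrite(f"pics/{n}4.png",cv2.resize(im[y:y+h,x:x+w],None,fx=f,fy=f,interpolation=cv2.INTER_CUBIC))
delta([.4175,.098,.006])
E
```

```text
tcp_pos: [0.5237, 0.0755, 0.0055]
wrist_force: [-7.0, 1.5, 5.2]
tcp_pos: [0.5264, 0.0745, 0.0055]
wrist_force: [-10.0, 3.2, 8.1]
tcp [0.5264 0.0745 0.0055] yaw -11.44 F [-9.96  2.77  7.81] t 9.5 g 0.142
delta cm [-1.114e+01 -1.400e-01  1.000e-02] spin None
```

View pics/scene4.png

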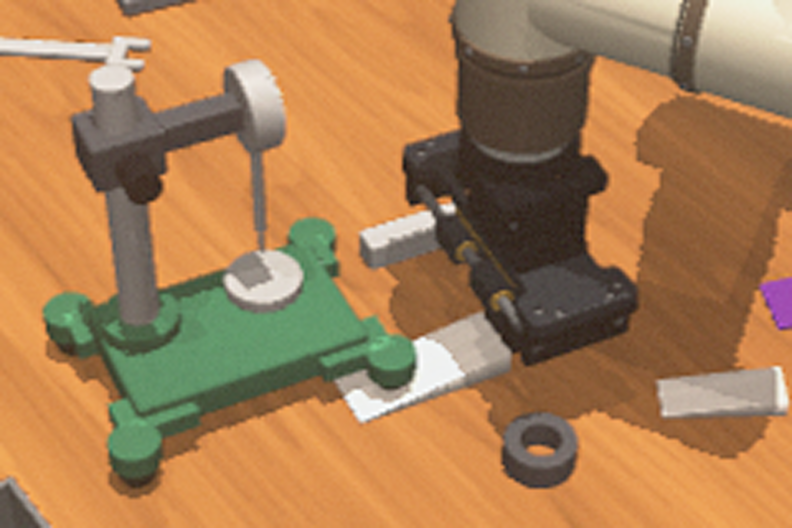

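```bash
python3 -m inch '[{"fingers":1.2,"delta_pos":[0.1,0,0],"spin":0},{"fingers":1.2,"delta_pos":[0.2,0,0],"spin":0},{"fingers":1.2,"delta_pos":[0.3,0,0],"spin":0},{"fingers":1.2,"delta_pos":[0.4,0,0],"spin":0},{"fingers":1.2,"delta_pos":[0.45,0,0],"spin":0},{"fingers":1.2,"delta_pos":[0.45,0,0],"spin":0},{"fingers":1.2,"delta_pos":[0.45,0,0],"spin":0}]'|grep -E "pos|force"
python3 - <<'E'
from h import *
from station import capture
for n,(x,y,w,h),f in(("scene",(270,240,160,90),5),):
    im=capture(n)[:,:,::-1]; cv2.imwrite(f"pics/{n}5.png",cv2.resize(im[y:y+h,x:x+w],None,fx=f,fy=f,interpolation=cv2.INTER_CUBIC))
delta([.4175,.098,.006])
E
```

```text
tcp_pos: [0.5294, 0.0734, 0.0054]
wrist_force: [-13.0, 4.1, 10.7]
tcp [0.5294 0.0734 0.0055] yaw -11.45 F [-13.2    3.63  10.74] t 10.25 g 0.141
delta cm [-11.45  -0.19   0.04] spin None
```

View pics/scene5.png

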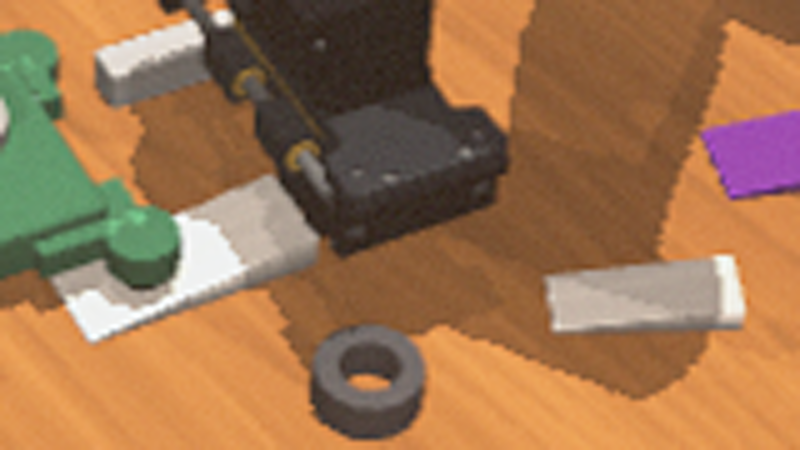

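```bash
python3 - <<'E'
from h import *
ws=up([(94,342),(272,175),(318,242)],5,(270,240))
w,r=fit(W,{"scene":([0,2,3],ws)},[.55,.07,0]);print(w[:2].round(4),np.degrees(w[2]).round(2),r)
R=np.array([[np.cos(w[2]),np.sin(w[2])],[-np.sin(w[2]),np.cos(w[2])]])
for f in ([.6184,.0659],[.6156,.0624]): print("foot in wedge mm",R@(f-w[:2])*1000)
E
```

```text
[0.5955 0.0642] -10.73 [[-0.4, 0.3], [0.2, 0.2], [0.3, -0.5]]
foot in wedge mm [22.16805693  5.89661626]
foot in wedge mm [20.06858936  1.93653597]
```

```bash
python3 -m inch '[{"fingers":1.2,"delta_pos":[-0.3,0,0],"spin":0},{"fingers":1.2,"delta_pos":[-0.7,0,0],"spin":0},{"fingers":1.2,"delta_pos":[-1.2,0,0],"spin":0},{"fingers":1.2,"delta_pos":[-2,0,0],"spin":0},{"fingers":1.2,"delta_pos":[-3,0,-0.5],"spin":0},{"fingers":1.2,"delta_pos":[-3.5,0,-2],"spin":0},{"fingers":0,"delta_pos":[-3.5,0,-5],"spin":0},{"fingers":0,"delta_pos":[-3.5,0,-9],"spin":0},{"fingers":0,"delta_pos":[-3.5,0,-9],"spin":0},{"fingers":0,"delta_pos":[-3.5,0,-9],"spin":0}]'
python3 - <<'E'
from h import *
from station import capture
for n,(x,y,w,h),f in(("top",(225,130,160,160),3.7),("scene",(270,240,160,90),5)):
    im=capture(n)[:,:,::-1]; cv2.imwrite(f"pics/{n}6.png",cv2.resize(im[y:y+h,x:x+w],None,fx=f,fy=f,interpolation=cv2.INTER_CUBIC))
delta([.6155,.0625,.06],-41)
E
```

```text
time_s: 11.25
tcp_pos: [0.4997, 0.0817, 0.0968]
ee_rot: [[0.98, -0.198, 0.003], [-0.198, -0.98, 0.002], [0.002, -0.002, -1.0]]
wrist_force: [0.2, -0.5, -0.3]
gripper_width: 0.003
tcp [0.4986 0.081  0.0949] yaw -11.43 F [ 0.1  -0.28 -0.31] t 11.35 g 0.007
delta cm [11.83 -0.51  3.47] spin 29.57
```

View pics/scene6.png

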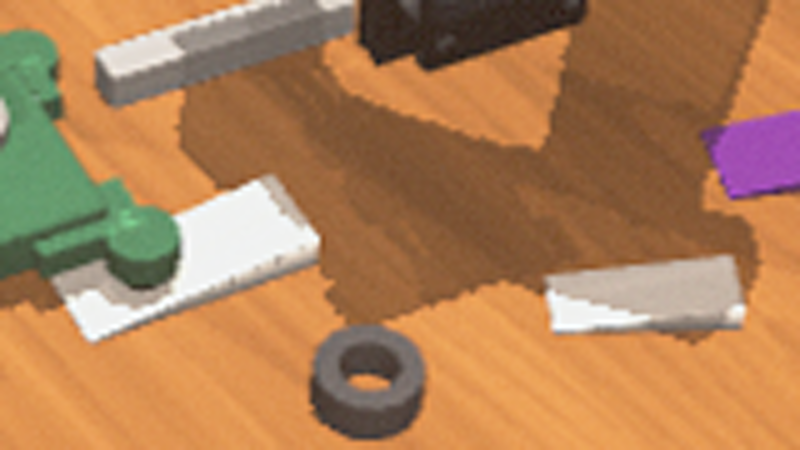

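View pics/top6.png

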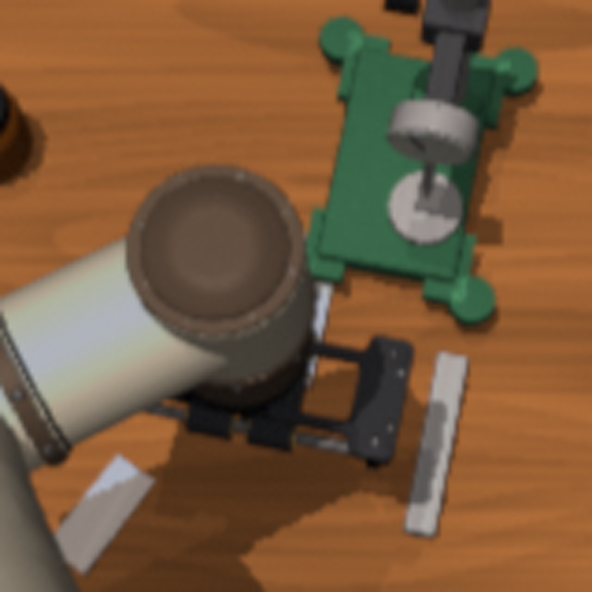

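The wedge stayed in place (scene: heel corners (272,175) and (318,242) in the crop, unchanged) and the comparator has not moved. Next, go above the lug, turned 30 degrees so the gripper body clears the dial.

```bash
python3 -m inch '[{"fingers":0,"delta_pos":[1,0,0],"spin":3},{"fingers":0,"delta_pos":[2.5,0,0],"spin":8},{"fingers":0,"delta_pos":[4.5,0,0],"spin":14},{"fingers":0,"delta_pos":[6.5,-0.3,0],"spin":20},{"fingers":0,"delta_pos":[8.5,-0.5,0],"spin":26},{"fingers":0,"delta_pos":[10.5,-0.5,0],"spin":30},{"fingers":0,"delta_pos":[11.5,-0.5,0],"spin":30},{"fingers":0,"delta_pos":[11.9,-0.5,0],"spin":30},{"fingers":0,"delta_pos":[11.9,-0.5,1],"spin":30},{"fingers":0,"delta_pos":[11.9,-0.5,2],"spin":30},{"fingers":0,"delta_pos":[11.9,-0.5,3],"spin":30},{"fingers":0,"delta_pos":[11.9,-0.5,3.5],"spin":30},{"fingers":0,"delta_pos":[11.9,-0.5,3.5],"spin":30},{"fingers":0,"delta_pos":[11.9,-0.5,3.5],"spin":30}]'
python3 - <<'E'
from h import *
from station import capture
for n,(x,y,w,h),f in(("scene",(180,160,240,180),3.3),):
    im=capture(n)[:,:,::-1]; cv2.imwrite(f"pics/{n}7.png",cv2.resize(im[y:y+h,x:x+w],None,fx=f,fy=f,interpolation=cv2.INTER_CUBIC))
delta([.616,.063,.04],-41)
E
```

```text
time_s: 12.75
tcp_pos: [0.6173, 0.0626, 0.0606]
ee_rot: [[0.75, -0.661, 0.0], [-0.661, -0.75, -0.0], [0.0, 0.0, -1.0]]
wrist_force: [-0.1, -0.2, 1.4]
gripper_width: 0.006
tcp [0.6175 0.0627 0.0609] yaw -41.4 F [0.56 0.19 0.41] t 12.8 g 0.008
delta cm [-0.14  0.08  2.09] spin -0.4
```

View pics/scene7.png

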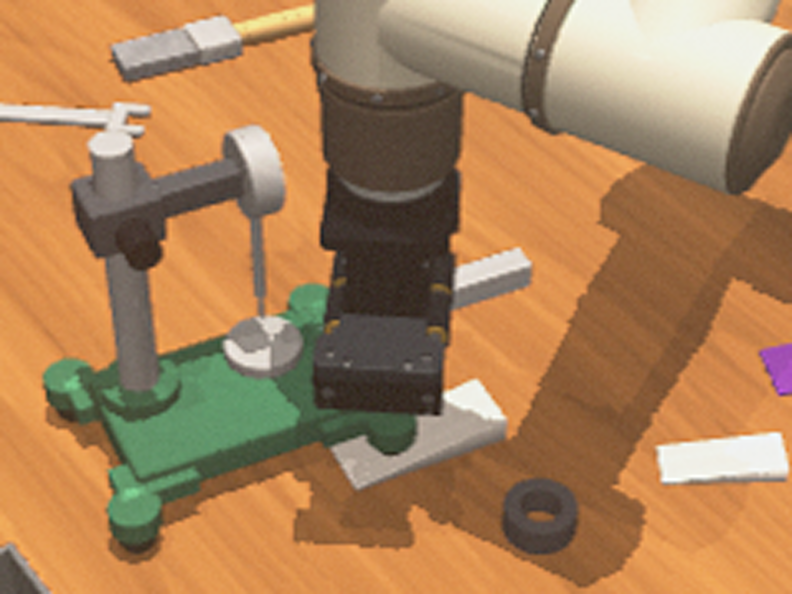

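The gripper is over the lug (about (298,287) full picture) and clear of the dial and plate. Descending carefully.

```bash
python3 -m inch '[{"fingers":0,"delta_pos":[-0.1,0,0.5],"spin":0},{"fingers":0,"delta_pos":[-0.1,0,1],"spin":0},{"fingers":0,"delta_pos":[-0.1,0,1.4],"spin":0},{"fingers":0,"delta_pos":[-0.1,0,1.7],"spin":0},{"fingers":0,"delta_pos":[-0.1,0,1.8],"spin":0},{"fingers":0,"delta_pos":[-0.1,0,1.8],"spin":0}]'|grep -E "pos|force"
python3 -m inch '[{"fingers":0,"delta_pos":[0,0,0.1],"spin":0},{"fingers":0,"delta_pos":[0,0,0.2],"spin":0},{"fingers":0,"delta_pos":[0,0,0.2],"spin":0}]'|grep -E "pos|force"
python3 -m inch '[{"fingers":0,"delta_pos":[0,0,0.1],"spin":0},{"fingers":0,"delta_pos":[0,0,0.1],"spin":0}]'|grep -E "pos|force"
```

```text
tcp_pos: [0.6164, 0.0632, 0.0423]
wrist_force: [0.5, 0.5, 0.0]
tcp_pos: [0.6165, 0.0632, 0.0405]
wrist_force: [-0.1, -0.3, 0.0]
tcp_pos: [0.6166, 0.0632, 0.0396]
wrist_force: [0.7, -0.6, 1.3]
```

```bash
python3 -m inch '[{"fingers":0,"delta_pos":[0,0,0.1],"spin":0},{"fingers":0,"delta_pos":[0,0,0.1],"spin":0}]'|grep -E "pos|force"
python3 -m inch '[{"fingers":0,"delta_pos":[0,0,0.1],"spin":0},{"fingers":0,"delta_pos":[0,0,0.1],"spin":0}]'|grep -E "pos|force"
python3 -m inch '[{"fingers":0,"delta_pos":[0,0,0.1],"spin":0},{"fingers":0,"delta_pos":[0,0,0.1],"spin":0}]'|grep -E "pos|force"
```

```text
tcp_pos: [0.6167, 0.0633, 0.0392]
wrist_force: [-1.3, 0.3, 4.6]
tcp_pos: [0.6166, 0.0634, 0.0389]
wrist_force: [-2.8, 1.0, 8.5]
tcp_pos: [0.6167, 0.0634, 0.0386]
wrist_force: [-4.3, 2.1, 11.2]
```

Pressing with about 11 N, and the lug gives only about 0.3 mm for each further 3 N. I'll hold briefly, then lift away.

```bash
python3 -m inch '[{"fingers":0,"delta_pos":[0,0,0],"spin":0},{"fingers":0,"delta_pos":[0,0,0],"spin":0},{"fingers":0,"delta_pos":[0,0,0],"spin":0},{"fingers":0,"delta_pos":[0,0,0],"spin":0}]'|grep -E "pos|force"
python3 -m inch '[{"fingers":0,"delta_pos":[0,0,-0.2],"spin":0},{"fingers":0,"delta_pos":[0,0,-0.5],"spin":0},{"fingers":0,"delta_pos":[0,0,-1],"spin":0},{"fingers":0,"delta_pos":[0,0,-2],"spin":0},{"fingers":0,"delta_pos":[-2,0,-4],"spin":0},{"fingers":0,"delta_pos":[-6,0,-6],"spin":0},{"fingers":0,"delta_pos":[-10,0,-8],"spin":0},{"fingers":0,"delta_pos":[-14,0,-9],"spin":0},{"fingers":0,"delta_pos":[-18,0,-10],"spin":0},{"fingers":0,"delta_pos":[-20,0,-10],"spin":0},{"fingers":0,"delta_pos":[-20,0,-10],"spin":0},{"fingers":0,"delta_pos":[-20,0,-10],"spin":0}]'
python3 - <<'E'
from h import *
from station import capture
for n,(x,y,w,h),f in(("top",(225,130,160,160),3.7),("scene",(270,240,160,90),5)):
    im=capture(n)[:,:,::-1]; cv2.imwrite(f"pics/{n}8.png",cv2.resize(im[y:y+h,x:x+w],None,fx=f,fy=f,interpolation=cv2.INTER_CUBIC))
E
```

```text
tcp_pos: [0.6166, 0.0634, 0.0386]
wrist_force: [-2.8, 0.8, 9.0]
time_s: 16.1
tcp_pos: [0.4667, 0.1958, 0.1371]
ee_rot: [[0.751, -0.661, 0.001], [-0.661, -0.751, 0.001], [0.0, -0.001, -1.0]]
wrist_force: [0.1, 0.2, -0.1]
gripper_width: -0.0
```

View pics/scene8.png

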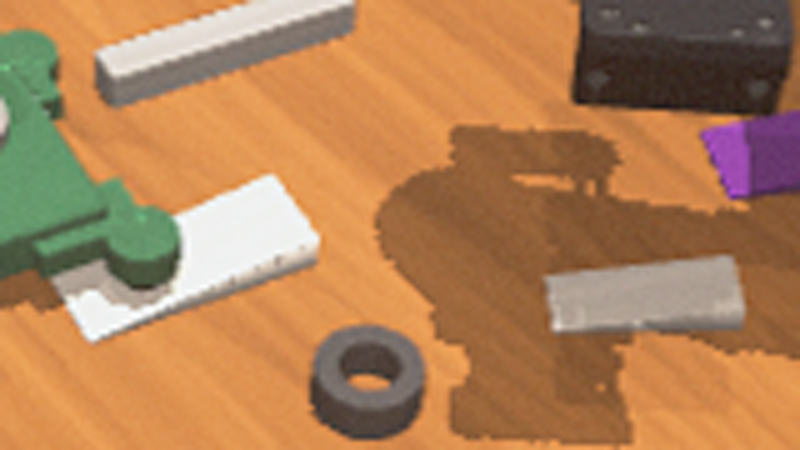

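View pics/top8.png

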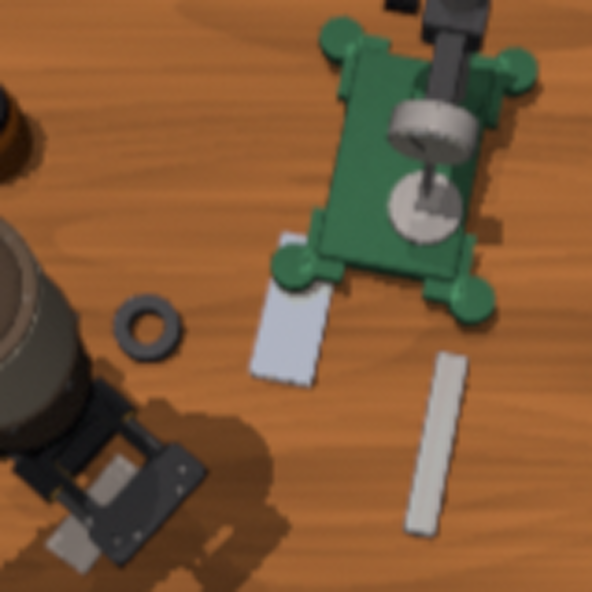

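```bash
python3 - <<'E'
from h import *
t=up([(282,234),(312,386),(250,376)],3.7,(225,130)); ws=up([(94,342),(272,175),(318,242)],5,(270,240))
for o in({"top":([0,2,3],t)},{"scene":([0,2,3],ws)}):
    w,r=fit(W,o,[.55,.07,0]);print(w[:2].round(4),np.degrees(w[2]).round(2),r)
    R=np.array([[np.cos(w[2]),np.sin(w[2])],[-np.sin(w[2]),np.cos(w[2])]])
    for f in ([.6184,.0659],[.6143,.0615]): print("foot in wedge mm",R@(f-w[:2])*1000)
E
```

```text
[0.5922 0.0599] -10.41 [[-0.1, 0.3], [-0.1, 0.0], [0.2, -0.3]]
foot in wedge mm [24.70351223 10.64274172]
foot in wedge mm [21.46595884  5.57438419]
[0.5955 0.0642] -10.73 [[-0.4, 0.3], [0.2, 0.2], [0.3, -0.5]]
foot in wedge mm [22.16805693  5.89661626]
foot in wedge mm [18.95886573  0.81025294]
```

Both cameras agree: the foot sits 22 mm ahead of the wedge's centre and 6 mm to one side. That puts the nose about 13 mm past first touch. Nothing else moved and the arm is clear, so I'm handing in.

```bash
python3 -c "
from station import *
print(finish_job())"
```

```text
the job is handed in; nothing more can be done
None
```

I pushed the larger white wedge under the comparator's short foot, pressed the lug above it, and backed the arm away with the wedge left in place. The job was handed in at about 16 s of the 51 s allowed. It gave no verdict.

- **Push:** I turned the wedge about 4° in line with the foot, then slid it in with two fingertips on its heel. The force on the hand began to rise where touch was expected and reached about 13 N when I stopped, which fits the 8 to 20 N you gave.
- **Press:** I pressed the lug with shut fingers at 9 to 11 N. It gave only about 0.3 mm for each extra 3 N or so.
- **Final position:** Matched within each camera, both views put the foot 22 mm ahead of the wedge's centre and about 6 mm to one side. That is about 13 mm past first touch, against the 15 mm you named as good.
- **Surroundings:** In the last pictures the wedge was where the push left it. The comparator, collar and parallel had not visibly moved. The last wrist force was about zero, with the arm clear.

- **Disagreement:** The two cameras differ by 3 to 5 mm in absolute position, so I relied on measurements taken within one camera.
- **Not checked:** I had no direct measure of the load on the wedge or on the front right foot. I judged both from how far the wedge went in and the push force.

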